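# Hang up the clutch ring and latch the rack

## Robot

A 6-joint arm with a two-finger parallel gripper is mounted at the origin on the work surface. World frame = base frame: x ahead of the robot, y to its left, z up, the work surface at z = 0. Lengths are in m, angles in degrees, forces in N, time in s.
With the tool pointing down it reaches from about 0.2 to 0.875 m from the base axis. Payload 3.4 kg.
Tool frame: the origin (TCP) lies at the very end of the fingers, on their centre line; the grasp point (between the pads) lies 19 mm behind it (env.pinch_z is the distance from the TCP to the grasp point, in m); z points along the fingers, y is the line along which they close (so a half turn about z gives the same grasp; the last joint's range is limited). The gripper opens to 94 mm and grips with 3 to 60 N. Pads are 16 mm wide; open, the fingers measure 119 mm over their backs; the gripper's body (75 mm by 177 mm) begins 78 mm behind the grasp point.
Start: joints at [68.984, 15.808, 86.224, -0, 77.962, -6.933], TCP at [0.14, 0.558, 0.205] pointing down, gripper open.
Joint ranges: [-165.64, 165.64], [-43.16, 119.46], [12.63, 154.43], [-67.54, 247.53], [6.08, 155.33], [-154.97, 154.97]. Speed limits (degrees/s): [147.25, 147.25, 180, 180, 180, 180].

## Interface

Orientations are given as [roll, pitch, yaw] about the fixed x, y, z axes, in that order (R = Rz(yaw) Ry(pitch) Rx(roll)).
In Python, from workcell import env gives the robot as it stands. The module is installed in compiled form; this text tells all that it offers.
- The arm moves only by the tool servo_tool, never from a script. Its argument "commands" is text: rows parted by semicolons, each of 7 numbers parted by spaces: the shift along the tool's x, y, z in m, then the turn, a rotation vector about the tool's x, y, z in rad, then the opening, from 0 (shut) to 1 (fully open). A call has exactly 8 rows; each row shifts and turns the commanded pose from where the row before left it, along the tool's axes as they then stand; what a row does not reach is not made up. A row lasts 1/10 s, in which the tool goes at most 50 mm and 8.59 degrees, less where a joint would pass 70% of its speed; a pose out of reach is approached as far as the arm can. A call with a gripper value outside its range is refused whole. The fingers move at their own pace and stop on an object; "squeeze" is the grip in N (left out, the last holds). Time passes only in rows, so rows that do not move let the fingers close, or fill a call up. It gives the time, the measured TCP pose, the force, the opening and the grip force at its end, in the units of the state.
- env.get_obs(): the state, without advancing time (a new reading comes with each control period).
- env.read_camera(name): name is "scene" or "top" or "wrist"; returns a dict with "frame" (420x560x3 uint8, red, green, blue), "range_z" (420x560 float32, m along the optical axis (not along the pixel's ray), 0 where there is no reading), "vfov" (degrees; the focal length in pixels is half the picture's height over the tangent of half this angle, whatever the lens; pixels are square), "cx", "cy" (the principal point, pixels), "R" (3x3) and "t" (3): a world point X has camera coordinates R X + t; the wrist camera has in their place "tool_from_camera" (4x4, takes a point from camera to tool coordinates, whose origin is the TCP and whose axes are the flange's). Camera axes: x right, y down, z forward; pixel columns grow to the right and rows downward; lengths in m; the calibration is good to about 2 mm. A picture is of the moment at which its call begins: read the wrist's pose just before it.
- env.job_done(): hands the job in; it is judged then, once.
The state is a dict: "time_s": time; "joints": joint angles; "dq": joint speeds; "joint_torque": joint torques, N m; "tcp_pos": TCP position; "tcp_rot": TCP orientation; "ft_force": force on the tool from outside, world axes, zero at the start; "moment": the same for the moment, N m; "width": opening from 0.0 (shut) to 1.0 (fully open); "grip_force": force on a finger pad.
Only numpy, scipy, OpenCV 4.12 (cv2) and the standard library are available. Lean on these libraries where they do the work, as an engineer would, in place of code of your own. Each camera call takes 0.05 s, during which the arm holds its last target. There are 200 camera calls.

## Task

Take the clutch ring off the sloping grey stand and hang it over the bar of the red rack, so that it hangs freely by its hole between the post and the brass catch. Then, with the ring let go, swing the rack's keeper arm (the one with the yellow knob) closed until it sits fully home in the brass catch at the end of the bar. Leave the screwdriver, the socket and the tin where they are.

Things in the scene. Friction and masses are not known exactly. Their poses are not given: they have to be found in the camera images.
- ring: Steel clutch ring, brown pads on both faces: outside diameter 140 mm, hole 92 mm (band 24 mm), 9 mm thick, about 0.55 kg. Origin: centre of the hole, mid-thickness. x: the ring's axis; z: along its face to the rim that is uppermost at the start. At the start it leans 35 deg from vertical, top towards the robot; the top rim is clear on both faces for 45 mm below its edge.
- stand: Fixed grey stand, base 170 x 150 x 10 mm; origin on the table under the ring's centre, which starts 115 mm above it. Its plate slopes 35 deg from vertical, top towards its -x, and backs the lower part of the ring on the robot's side; two steel pegs, 20 mm out of the plate, carry the ring from below. Lift the ring off along its own z.
- rack: Fixed red rack; origin on the table under the bar's middle. Bar: 14 mm diameter, along x, axis 170 mm high, from a post (36 mm wide, 180 high, face at x = 60) to its free end at x = -52 mm, robot's side. There the brass catch, x -72 to -52, 22 wide, 26 high, open to -x. Keeper's post: x = -64, y = 100 mm, 16 thick. Base plate 12 mm. A hung ring's centre lies 39 mm below the bar's axis.
- bar_mid (a point): Point on the bar's axis half way between catch and post, 170 mm above the table (its axes are the rack's).
- catch (a point): Middle of the brass catch at the bar's free end, 170 mm above the table, where the keeper's end comes to lie.
- keeper (a joint): Angle of the keeper arm (rad): 0 closed, lying along the rack's y from its hinge post across the bar's end, home in the catch; grows to 2.4 as it swings open in the horizontal plane towards the robot and outwards (1.57: points along the rack's -x). Stiff: stays where it is left.
- keeper_hinge (a point): The keeper's vertical hinge axis, at the arm's height (170 mm). The arm is a light metal bar 14 mm high, 6 mm thick, reaching 110 mm from the hinge.
- keeper_knob (a point): Top of the yellow and black knob on the keeper arm: an upright round pin of 12 mm diameter, standing 35 mm above the arm's upper edge, 70 mm from the hinge. This point is 212 mm above the table.
- socket: Bystander: steel socket, 28 mm diameter, 50 mm high, standing. Origin at the centre of its underside.
- tin: Bystander: tin, 60 mm diameter, 75 mm high, standing. Origin at the centre of its underside.
- screwdriver: Bystander: orange screwdriver lying on the table, handle to its -x. Origin on the table.
Mind the look-alikes: they are no part of the job. Leave any pink or turquoise look-alike of the ring alone.

How it is judged:
By the outcome, as a careful person would: the job done as asked, in the order asked, and still so for the second after the job is handed in, with the robot touching nothing.
It also fails if it takes over 69 s, if anything falls off the work surface, if the arm or the gripper's body presses on something with over 40 N, if the wrist force passes 120 N, or if a joint passes its speed limit or range.

## Working session

There is one attempt and no reset: what is moved stays moved. The work goes in short steps, Python scripts to look and compute and a tool call to move; the robot and the scene stay as the last step left them, time stands still between calls to the robot, and variables do not carry over. Pictures are saved under pics/ and viewed, at most 10 in all, crops included, and the job is handed in when it is done.

Besides the shell and the picture viewer there is one more tool, called after "Emit:" as a command line: name --argument value ..., lists and objects as JSON in quotes. servo_tool: Moves the arm, as the interface text tells. Its arguments: {"type":"object","properties":{"commands":{"type":"string"},"squeeze":{"type":"number"}},"required":["commands"]}

```bash
mkdir -p pics; cat > h.py <<'E'
import numpy as np, cv2
from scipy.spatial.transform import Rotation as Rn
from workcell import env
def cam(n):
    c=env.read_camera(n); c['f']=210/np.tan(np.radians(c['vfov'])/2); return c
def cloud(c,T=None):
    z=c['range_z']; v,u=np.mgrid[:420,:560]
    P=np.stack([(u-c['cx'])*z/c['f'],(v-c['cy'])*z/c['f'],z],-1)
    if T is None: W=(P-c['t'])@c['R']
    else: W=P@T[:3,:3].T+T[:3,3]
    W[z==0]=np.nan
    return W
def tool():
    o=env.get_obs(); T=np.eye(4); T[:3,:3]=Rn.from_euler('xyz',o['tcp_rot'],degrees=True).as_matrix(); T[:3,3]=o['tcp_pos']; return T
def save(n,f): cv2.imwrite('pics/'+n+'.png',cv2.cvtColor(f,cv2.COLOR_RGB2BGR))
E
python3 - <<'E'
from h import *
o=env.get_obs(); print(o, env.pinch_z)
a=cam('scene');b=cam('top')
np.savez('a.npz',W=cloud(a),F=a['frame']);np.savez('b.npz',W=cloud(b),F=b['frame'])
for n,c in(('scene',a),('top',b)): print(n,c['vfov'],c['cx'],c['cy'],(-c['R'].T@c['t']).round(3),c['R'].round(2).tolist())
f=np.vstack([a['frame'],b['frame']]); 
save('scene',a['frame']);save('top',b['frame'])
E
```

```text
{'time_s': 0.0, 'joints': array([ 6.89863583e+01,  1.58441060e+01,  8.62928028e+01, -1.54370030e-03,
        7.79625100e+01, -6.93270551e+00]), 'dq': array([ 0.06130105, -0.03268048,  0.05626773,  0.04514816,  0.06264724,
       -0.05840939]), 'joint_torque': array([ 4.64315854e-04, -4.04598391e+01, -2.37224579e+01,  7.02327839e-02,
        3.49831511e-02, -1.27582007e-04]), 'tcp_pos': array([0.13970484, 0.55719172, 0.20465656]), 'tcp_rot': array([-1.79901126e+02, -1.05020309e-02,  1.65919378e+02]), 'ft_force': array([-0.25448275, -1.01816043,  0.68373776]), 'moment': array([-0.03546006,  0.05281005,  0.00326906]), 'grip_force': 0.0, 'width': 1.0029759784439636} 0.0188
scene 43.921962268914776 285.8859066754644 209.67762134711603 [ 1.29  -0.035  0.84 ] [[0.15, 0.99, 0.01], [0.69, -0.1, -0.72], [-0.71, 0.11, -0.69]]
top 45.80806946586452 276.1882930559672 209.81083900500352 [0.394 0.084 1.165] [[0.03, -1.0, 0.01], [-0.99, -0.03, -0.14], [0.14, -0.01, -0.99]]
```

View pics/scene.png

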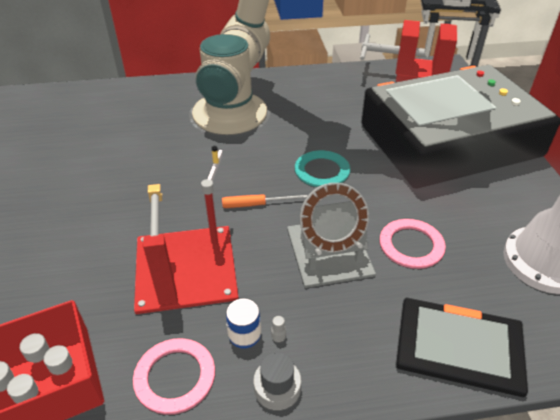

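View pics/top.png

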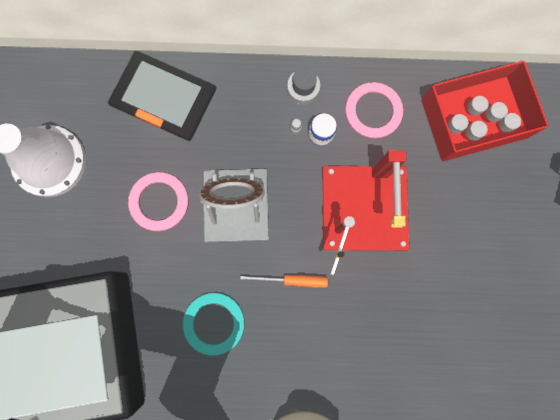

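Scene: the wanted ring (brown pads) stands on the grey stand at scene (335,217) / top (232,190). Look-alikes, not to be touched, are turquoise at (322,168) and pink at (412,243) and (174,374). The rack is at scene (185,265). Its brass catch is at top (399,222), the keeper hinge at top (349,222), and the knob at top ~(337,257).

```bash
python3 - <<'E'
from h import *
a=np.load('a.npz');b=np.load('b.npz')
save('crop',np.hstack([cv2.resize(a['F'][170:290,285:385],None,fx=4,fy=4),cv2.resize(b['F'][140:290,325:425],(320,480))]))
for n,d in(('s',a),('t',b)):
    W=d['W'];F=d['F'].astype(int);H=cv2.cvtColor(d['F'],cv2.COLOR_RGB2HSV).astype(int)
    v,u=np.mgrid[:420,:560]
    box=((u>285)&(u<385)&(v>170)&(v<290)) if n=='s' else ((u>190)&(u<275)&(v>160)&(v<250))
    z=W[...,2]
    # ring brown pads
    m=box&(z>.04)&(H[...,0]<15)&(H[...,1]>70)
    P=W[m]; print(n,'brown',m.sum(),P.mean(0).round(4),P.min(0).round(3),P.max(0).round(3))
    c=P.mean(0)
    for _ in range(6):
        U,S,V=np.linalg.svd(P-np.median(P,0),full_matrices=False); r=(P-np.median(P,0))@V[2]; P=P[abs(r)<.004]
    nrm=V[2]*np.sign(V[2][0]); e=V[:2]; Q=(P-P.mean(0))@e.T
    A=np.c_[2*Q,np.ones(len(Q))]; s=np.linalg.lstsq(A,(Q**2).sum(1),rcond=None)[0]
    print(' n',nrm.round(3),'tilt',np.degrees(np.arcsin(nrm[2])),'yaw',np.degrees(np.arctan2(nrm[1],nrm[0])),'c(face)',(P.mean(0)+s[:2]@e).round(4),'r',np.sqrt(s[2]+s[:2]@s[:2]).round(4),len(P))
    # rack
    rb=((u>125)&(u<250)&(v>140)&(v<310)) if n=='s' else ((u>315)&(u<415)&(v>140)&(v<280))
    for nm,mm in (('base',rb&(z>.006)&(z<.017)&(F[...,0]>120)&(F[...,1]<80)),
                  ('posttop',rb&(z>.172)&(z<.19)&(F[...,0]>90)&(H[...,1]>150)&((H[...,0]<8)|(H[...,0]>172))),
                  ('brass',rb&(z>.14)&(H[...,0]>17)&(H[...,0]<32)&(H[...,1]>110)),
                  ('grey>150',rb&(z>.15)&(H[...,1]<70)),
                  ('knob>19',rb&(z>.187))):
        P=W[mm]
        if len(P)<3: print(nm,len(P));continue
        print(nm,len(P),np.median(P,0).round(4),P.min(0).round(3),P.max(0).round(3))
        if nm=='base': print(cv2.minAreaRect((P[:,:2]*1000).astype(np.float32)))
        if nm=='grey>150':
            print(np.c_[u[mm],v[mm],(P*1000).round()][::max(1,len(P)//25)].astype(int).tolist())
E
```

```text
s brown 1290 [0.5826 0.173  0.1177] [0.544 0.108 0.063] [0.622 0.239 0.172]
 n [0.816 0.047 0.576] tilt 35.19852301081234 yaw 3.324217248103023 c(face) [0.5828 0.1734 0.1172] r 0.0571 1258
base 5377 [ 0.5893 -0.1144  0.0127] [ 0.405 -0.232  0.006] [0.673 0.003 0.017]
((539.4583740234375, -113.82785034179688), (267.57086181640625, 234.91461181640625), 0.44838079810142517)
posttop 268 [ 0.6585 -0.1656  0.1802] [ 0.64  -0.183  0.172] [ 0.668 -0.148  0.184]
brass 187 [ 0.5174 -0.161   0.1838] [ 0.439 -0.18   0.156] [ 0.532 -0.043  0.212]
grey>150 613 [ 0.5287 -0.1608  0.1766] [ 0.408 -0.18   0.154] [ 0.638 -0.035  0.216]
[[211, 146, 445, -54, 214], [211, 150, 451, -55, 209], [221, 155, 415, -36, 167], [216, 165, 456, -48, 174], [211, 170, 473, -59, 177], [212, 174, 482, -57, 173], [212, 178, 486, -58, 167], [208, 181, 510, -66, 180], [210, 183, 516, -62, 180], [211, 185, 521, -61, 178], [211, 187, 521, -61, 173], [202, 190, 520, -79, 167], [204, 192, 524, -76, 165], [156, 195, 536, -164, 179], [157, 198, 540, -163, 175], [155, 201, 550, -166, 177], [151, 205, 560, -173, 176], [155, 208, 
[... 1048 characters left out ...]
 -173, 173], [398, 176, 611, -169, 175], [399, 180, 602, -170, 177], [400, 184, 593, -171, 179], [398, 188, 585, -168, 178], [395, 192, 577, -162, 176], [399, 195, 571, -170, 178], [396, 199, 562, -163, 179], [400, 202, 557, -172, 177], [400, 206, 549, -171, 178], [396, 211, 538, -164, 176], [398, 215, 530, -167, 180], [350, 219, 519, -71, 179], [353, 221, 515, -77, 179], [354, 223, 512, -79, 176], [348, 226, 505, -67, 179], [344, 232, 493, -60, 173], [343, 238, 481, -57, 180], [340, 245, 467, -51, 178], [342, 251, 452, -50, 216], [341, 255, 445, -48, 215], [335, 262, 433, -42, 176], [332, 269, 419, -36, 174]]
knob>19 45 [ 0.4473 -0.0474  0.2137] [ 0.442 -0.173  0.187] [ 0.519 -0.042  0.217]
```

View pics/crop.png

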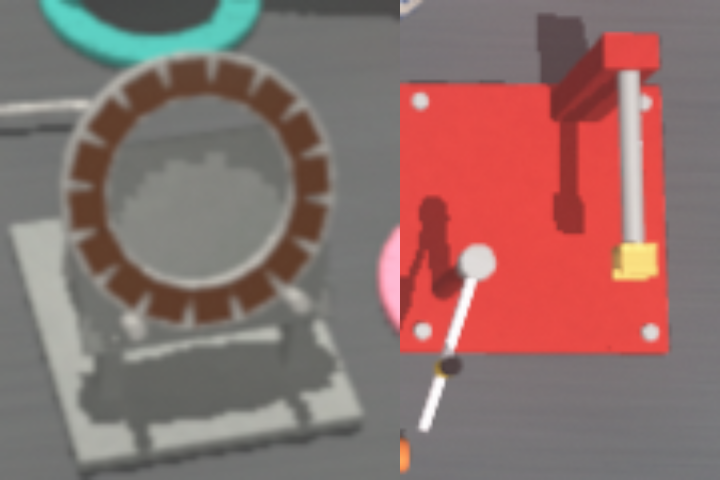

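The crop confirms the choice: a ring with brown pads and notches, held on two pegs. The red rack shows its catch and the keeper, open at about 1.85 rad. Next I plan the approach.

```bash
cat >> h.py <<'E'
from scipy.linalg import logm,expm
def pose(p,y,z):
    z=np.array(z,float);z/=np.linalg.norm(z);y=np.array(y,float);y-=z*(y@z);y/=np.linalg.norm(y)
    T=np.eye(4);T[:3,:3]=np.c_[np.cross(y,z),y,z];T[:3,3]=p;return T
def step(T0,T1,n):
    "constant tool-frame row which, done n times, takes T0 to T1"
    D=expm(np.real(logm(np.linalg.inv(T0)@T1))/n)
    d=D[:3,3];r=Rn.from_matrix(D[:3,:3]).as_rotvec()
    T=T0.copy();zs=[];
    for _ in range(n): T=T@D;zs.append(T[:3,3].round(3).tolist())
    print(n,'rows:',*d.round(4),*r.round(4),'| deg/row',np.degrees(np.linalg.norm(r)).round(2),'path',zs[::max(1,n//4)])
    return T1
yaw=lambda a:[np.cos(np.radians(a)),np.sin(np.radians(a)),0]
N=np.array([.8175,.0475,.574]);N/=np.linalg.norm(N)
ZR=np.array([0,0,1])-N*N[2];ZR/=np.linalg.norm(ZR)
C=np.array([.578,.1735,.1155])
E
python3 - <<'E'
from h import *
T=tool();print(ZR)
A=pose([.30,.40,.38],yaw(15),[0,0,-1])
B=pose(C+ZR*(.0432+.10),N,-ZR); print(B[:3,3])
step(step(T,A,8),B,8); step(B,pose(C+ZR*.0432,N,-ZR),7)
E
```

```text
[-0.57302248 -0.03329488  0.81886304]
[0.49594318 0.16873217 0.23276119]
8 rows: -0.0294 -0.0019 -0.0219 -0.0002 0.0001 0.1329 | deg/row 7.61 path [[0.168, 0.548, 0.227], [0.219, 0.52, 0.27], [0.261, 0.479, 0.314], [0.29, 0.428, 0.358]]
8 rows: -0.0324 0.0138 0.0235 -0.0762 -0.0078 0.0247 | deg/row 4.61 path [[0.322, 0.372, 0.356], [0.368, 0.316, 0.314], [0.418, 0.258, 0.277], [0.47, 0.199, 0.246]]
7 rows: 0.0 0.0 0.0143 0.0 -0.0 0.0 | deg/row 0.0 path [[0.504, 0.169, 0.221], [0.512, 0.17, 0.209], [0.521, 0.17, 0.198], [0.529, 0.171, 0.186], [0.537, 0.171, 0.174], [0.545, 0.172, 0.163], [0.553, 0.172, 0.151]]
```

Emit:
servo_tool --commands "-0.0294 -0.0019 -0.0219 0 0 0.1329 1;-0.0294 -0.0019 -0.0219 0 0 0.1329 1;-0.0294 -0.0019 -0.0219 0 0 0.1329 1;-0.0294 -0.0019 -0.0219 0 0 0.1329 1;-0.0294 -0.0019 -0.0219 0 0 0.1329 0.5;-0.0294 -0.0019 -0.0219 0 0 0.1329 0.5;-0.0294 -0.0019 -0.0219 0 0 0.1329 0.5;-0.0294 -0.0019 -0.0219 0 0 0.1329 0.5"

```text
time_s: 0.9
tcp_pos: [0.3012, 0.3991, 0.3809]
tcp_rot: [-180.0, 0.0, 104.7]
ft_force: [0.3, -0.2, -0.5]
width: 0.693
grip_force: 0.0
```

Emit:
servo_tool --commands "-0.0324 0.0138 0.0235 -0.0762 -0.0078 0.0247 0.5;-0.0324 0.0138 0.0235 -0.0762 -0.0078 0.0247 0.5;-0.0324 0.0138 0.0235 -0.0762 -0.0078 0.0247 0.5;-0.0324 0.0138 0.0235 -0.0762 -0.0078 0.0247 0.5;-0.0324 0.0138 0.0235 -0.0762 -0.0078 0.0247 0.5;-0.0324 0.0138 0.0235 -0.0762 -0.0078 0.0247 0.5;-0.0324 0.0138 0.0235 -0.0762 -0.0078 0.0247 0.5;-0.0324 0.0138 0.0235 -0.0762 -0.0078 0.0247 0.5"

```text
time_s: 1.7
tcp_pos: [0.4967, 0.1676, 0.233]
tcp_rot: [144.8, -0.0, 93.3]
ft_force: [0.6, 1.0, 0.3]
width: 0.499
grip_force: 0.0
```

```bash
python3 - <<'E'
from h import *
T=tool(); c=cam('wrist'); M=c['tool_from_camera']; print(T[:3,3],M.round(3).tolist())
W=cloud(c,T@M)
save('w1',c['frame'])
# ring frame coords
q=(W-C)@np.c_[N,np.cross(ZR,N),ZR]
r=np.hypot(q[...,1],q[...,2]); m=(abs(q[...,0])<.015)&(r>.04)&(r<.078)&(q[...,2]>0)
P=q[m];print(len(P),np.percentile(P,[2,50,98],axis=0).round(4).tolist(),np.percentile(r[m],[2,98]))
t=m&(r<.066)&(r>.05);print(np.percentile(q[t][:,0],[10,50,90]))
P=P[P[:,2]>.02];P=P[np.abs(P[:,0]-np.median(P[:,0]))<.01]
print('rim top z',np.percentile(P[abs(P[:,1])<.01][:,2],[1,99]),'lateral',P[:,1].min(),P[:,1].max())
step(T,pose(C+ZR*.0432,N,-ZR),8)
E
```

```text
[0.49668191 0.16757575 0.23295044] [[-0.0, -0.958, -0.285, 0.083], [1.0, -0.0, 0.0, 0.001], [-0.0, -0.285, 0.958, -0.178], [0.0, 0.0, 0.0, 1.0]]
1809 [[-0.0115, -0.0588, 0.0151], [-0.0013, 0.0199, 0.0536], [0.0049, 0.0667, 0.0676]] [0.04252921 0.06917518]
[-0.01125071 -0.00615102  0.0048778 ]
rim top z [0.06385314 0.06843869] lateral -0.06375704159747833 0.06597952852871143
8 rows: 0.0002 -0.0001 0.0125 0.0004 0.0 -0.0001 | deg/row 0.02 path [[0.504, 0.168, 0.223], [0.518, 0.169, 0.202], [0.532, 0.17, 0.182], [0.546, 0.172, 0.161]]
```

View pics/w1.png

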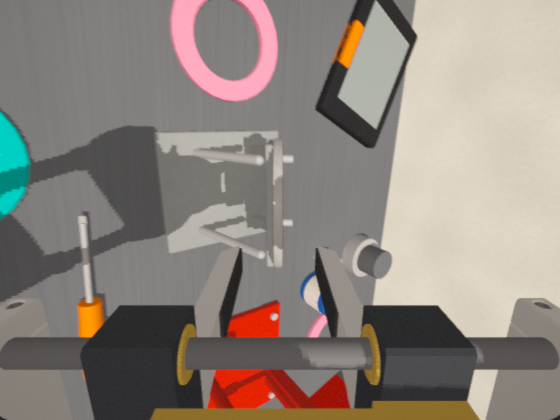

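The wrist view shows the ring edge-on at column ~278, centred between the fingers (columns ~230 and 328), with nothing in the way. I go down and close.

Emit:
servo_tool --commands "0.0002 0 0.0125 0 0 0 0.5;0.0002 0 0.0125 0 0 0 0.5;0.0002 0 0.0125 0 0 0 0.5;0.0002 0 0.0125 0 0 0 0.5;0.0002 0 0.0125 0 0 0 0.5;0.0002 0 0.0125 0 0 0 0.5;0.0002 0 0.0125 0 0 0 0.5;0.0002 0 0.0125 0 0 0 0.5"

```text
time_s: 2.55
tcp_pos: [0.5544, 0.1738, 0.1509]
tcp_rot: [145.0, -0.0, 93.3]
ft_force: [0.1, -1.0, 0.1]
width: 0.499
grip_force: 0.0
```

Emit:
servo_tool --commands "0 0 0 0 0 0 0;0 0 0 0 0 0 0;0 0 0 0 0 0 0;0 0 0 0 0 0 0;0 0 0 0 0 0 0;0 0 0 0 0 0 0;0 0 0 0 0 0 0;0 0 0 0 0 0 0" --squeeze 45

```text
time_s: 3.35
tcp_pos: [0.553, 0.1736, 0.1515]
tcp_rot: [145.0, -0.0, 93.3]
ft_force: [-5.3, 0.4, 3.8]
width: 0.092
grip_force: 45.0
```

```bash
python3 - <<'E'
from h import *
b=np.load('b.npz');a=np.load('a.npz')
for d in(a,b):
    W=d['W'];H=cv2.cvtColor(d['F'],cv2.COLOR_RGB2HSV).astype(int)
    m=(W[...,2]>.165)&(W[...,2]<.182)&(W[...,0]>.535)&(W[...,0]<.632)&(abs(W[...,1]+.167)<.012)&(H[...,1]<90)
    P=W[m]; k,c=np.polyfit(P[:,0],P[:,1],1); print('bar',len(P),'yaw',np.degrees(np.arctan(k)),'y at .58',k*.58+c,'ztop',np.percentile(P[:,2],90))
    m=(W[...,2]>.165)&(W[...,2]<.19)&(W[...,0]>.49)&(W[...,0]<.545)&(abs(W[...,1]+.167)<.02)&(H[...,1]>110)&(H[...,0]>15)&(H[...,0]<35)
    P=W[m];print('catch',len(P),P.min(0),P.max(0),P.mean(0))
    m=(W[...,2]>.165)&(W[...,2]<.21)&(W[...,0]>.49)&(W[...,0]<.545)&(abs(W[...,1]+.067)<.015)
    P=W[m];print('hinge post',len(P),np.median(P,0),P.min(0),P.max(0))
    m=(W[...,2]>.165)&(W[...,2]<.184)&(W[...,0]>.40)&(W[...,0]<.495)&(abs(W[...,1]+.05)<.03)
    P=W[m];k,c=np.polyfit(P[:,0],P[:,1],1);print('arm',len(P),np.degrees(np.arctan(k)),k*.448+c,P.min(0)[0])
    m=(W[...,2]>.17)&(W[...,0]>.645)&(W[...,0]<.70)&(abs(W[...,1]+.167)<.03); P=W[m];print('post',P.min(0),P.max(0))
T=tool()
A=T.copy();A[:3,3]+=ZR*.064;step(T,A,8)
B=pose([.44,.03,.38],yaw(2),[0,0,-1]);step(A,B,16)
D=pose([.425,-.166,.30],yaw(1.5),[0,0,-1]);step(B,D,8)
step(D,pose([.425,-.166,.193],yaw(1.5),[0,0,-1]),8)
E
```

```text
bar 271 yaw 0.9036479106036436 y at .58 -0.1675383032041264 ztop 0.17842632530885266
catch 118 [ 0.50783885 -0.17963619  0.16629741] [ 0.53215399 -0.15823872  0.18613297] [ 0.522611   -0.16825241  0.18199652]
hinge post 151 [ 0.51994092 -0.06797949  0.17877565] [ 0.49069287 -0.08053817  0.16589807] [ 0.5280381  -0.05875347  0.18386947]
arm 135 -17.67408638476322 -0.04730892619146454 0.4084007651888188
post [ 0.64506409 -0.18335728  0.17018498] [ 0.66767018 -0.14815809  0.18352757]
bar 308 yaw 1.1984242193162 y at .58 -0.1658278863622842 ztop 0.17927291184236405
catch 106 [ 0.50887464 -0.17836527  0.16870089] [ 0.52802296 -0.15739996  0.18743435] [ 0.51813015 -0.16764231  0.1832534 ]
hinge post 135 [ 0.51164932 -0.06630014  0.17937914] [ 0.49031561 -0.07921548  0.16541202] [ 0.52513033 -0.05787677  0.18410431]
arm 137 -17.23778915067981 -0.047656965067351675 0.4089702135708861
post [ 0.64500532 -0.18220796  0.17366433] [ 0.66445516 -0.14719211  0.18593911]
8 rows: -0.0 -0.0 -0.008 0.0 0.0 -0.0 | deg/row 0.0 path [[0.548, 0.173, 0.158], [0.539, 0.173, 0.171], [0.53, 0.172, 0.184], [0.521, 0.172, 0.197]]
16 rows: -0.0086 -0.0014 -0.0123 0.0382 -0.0004 0.0014 | deg/row 2.19 path [[0.509, 0.162, 0.213], [0.481, 0.127, 0.253], [0.46, 0.091, 0.297], [0.446, 0.056, 0.344]]
8 rows: -0.0244 -0.0026 0.01 0.0 0.0 0.0011 | deg/row 0.06 path [[0.438, 0.005, 0.37], [0.435, -0.044, 0.35], [0.431, -0.093, 0.33], [0.427, -0.142, 0.31]]
8 rows: 0.0 0.0 0.0134 0.0 0.0 -0.0 | deg/row 0.0 path [[0.425, -0.166, 0.287], [0.425, -0.166, 0.26], [0.425, -0.166, 0.233], [0.425, -0.166, 0.206]]
```

Emit:
servo_tool --commands "0 0 -0.004 0 0 0 0;0 0 -0.008 0 0 0 0;0 0 -0.008 0 0 0 0;0 0 -0.008 0 0 0 0;0 0 -0.009 0 0 0 0;0 0 -0.009 0 0 0 0;0 0 -0.009 0 0 0 0;0 0 -0.009 0 0 0 0"

```text
time_s: 4.15
tcp_pos: [0.5162, 0.1714, 0.2044]
tcp_rot: [145.0, 0.0, 93.3]
ft_force: [-0.2, 0.1, -5.8]
width: 0.093
grip_force: 45.0
```

Emit:
servo_tool --commands "-0.0086 -0.0014 -0.0123 0.0382 -0.0004 0.0014 0;-0.0086 -0.0014 -0.0123 0.0382 -0.0004 0.0014 0;-0.0086 -0.0014 -0.0123 0.0382 -0.0004 0.0014 0;-0.0086 -0.0014 -0.0123 0.0382 -0.0004 0.0014 0;-0.0086 -0.0014 -0.0123 0.0382 -0.0004 0.0014 0;-0.0086 -0.0014 -0.0123 0.0382 -0.0004 0.0014 0;-0.0086 -0.0014 -0.0123 0.0382 -0.0004 0.0014 0;-0.0086 -0.0014 -0.0123 0.0382 -0.0004 0.0014 0"

```text
time_s: 4.95
tcp_pos: [0.4654, 0.0994, 0.2869]
tcp_rot: [162.5, -0.1, 92.7]
ft_force: [0.5, -0.2, -6.3]
width: 0.095
grip_force: 45.0
```

Emit:
servo_tool --commands "-0.0086 -0.0014 -0.0123 0.0382 -0.0004 0.0014 0;-0.0086 -0.0014 -0.0123 0.0382 -0.0004 0.0014 0;-0.0086 -0.0014 -0.0123 0.0382 -0.0004 0.0014 0;-0.0086 -0.0014 -0.0123 0.0382 -0.0004 0.0014 0;-0.0086 -0.0014 -0.0123 0.0382 -0.0004 0.0014 0;-0.0086 -0.0014 -0.0123 0.0382 -0.0004 0.0014 0;-0.0086 -0.0014 -0.0123 0.0382 -0.0004 0.0014 0;-0.0086 -0.0014 -0.0123 0.0382 -0.0004 0.0014 0"

```text
time_s: 5.75
tcp_pos: [0.4417, 0.0292, 0.3818]
tcp_rot: [179.8, 0.0, 92.0]
ft_force: [0.9, -0.4, -6.3]
width: 0.093
grip_force: 45.0
```

Emit:
servo_tool --commands "-0.0244 -0.0026 0 0 0 0.0015 0;-0.0244 -0.0026 0 0 0 0.0015 0;-0.0244 -0.0026 0 0 0 0.0015 0;-0.0244 -0.0026 0 0 0 0.0015 0;-0.0244 -0.0026 0 0 0 0.0015 0;-0.0244 -0.0026 0 0 0 0.0015 0;-0.0244 -0.0026 0 0 0 0.0015 0;-0.0244 -0.0026 0 0 0 0.0015 0"

```text
time_s: 6.55
tcp_pos: [0.4266, -0.1675, 0.3811]
tcp_rot: [179.8, 0.1, 91.3]
ft_force: [1.1, 0.2, -5.5]
width: 0.094
grip_force: 45.0
```

Emit:
servo_tool --commands "0 0 0.0235 0 0 0 0;0 0 0.0235 0 0 0 0;0 0 0.0235 0 0 0 0;0 0 0.0235 0 0 0 0;0 0 0.0235 0 0 0 0;0 0 0.0235 0 0 0 0;0 0 0.0235 0 0 0 0;0 0 0.023 0 0 0 0"

```text
time_s: 7.35
tcp_pos: [0.4272, -0.1665, 0.1927]
tcp_rot: [179.8, 0.1, 91.3]
ft_force: [-1.1, -0.3, -5.7]
width: 0.093
grip_force: 45.0
```

```bash
python3 - <<'E'
from h import *
T=tool();print(T[:3,3])
a=cam('scene');W=cloud(a);H=cv2.cvtColor(a['frame'],cv2.COLOR_RGB2HSV).astype(int)
m=(abs(W[...,0]-T[0,3])<.04)&(abs(W[...,1]-T[1,3])<.085)&(W[...,2]>.05)&(W[...,2]<.26)
b=m&(H[...,0]<15)&(H[...,1]>70)
P=W[b]
for _ in range(5):
    U,S,V=np.linalg.svd(P-np.median(P,0),full_matrices=False); r=(P-np.median(P,0))@V[2]; P=P[abs(r)<.004]
n=V[2]*np.sign(V[2][0]);e=V[:2];Q=(P-P.mean(0))@e.T
s=np.linalg.lstsq(np.c_[2*Q,np.ones(len(Q))],(Q**2).sum(1),rcond=None)[0]
print(len(P),'n',n.round(3),'c',(P.mean(0)+s[:2]@e-n*.0045).round(4),'r',np.sqrt(s[2]+s[:2]@s[:2]))
save('s2',cv2.resize(a['frame'][100:320,80:360],None,fx=2.5,fy=2.5))
E
```

```text
[ 0.42722075 -0.16654983  0.19271907]
807 n [1.    0.023 0.001] c [ 0.4278 -0.1689  0.148 ] r 0.05718662259208234
```

View pics/s2.png

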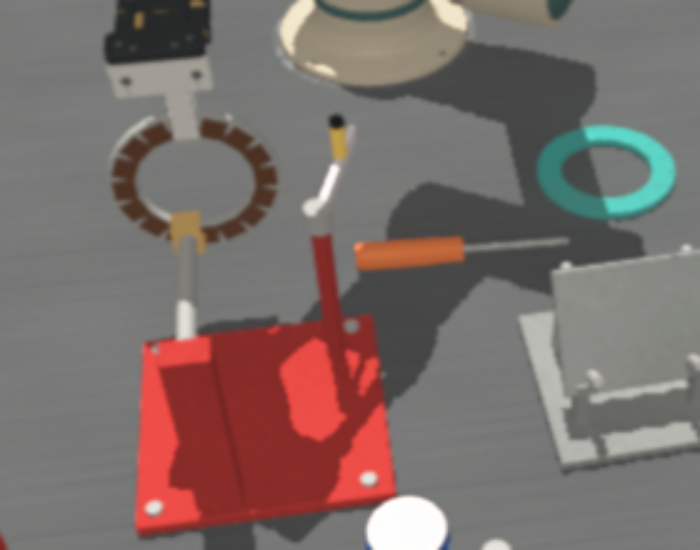

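The picture shows the ring upright in the gripper at (190,180), with the catch at (187,230) in front of its hole. The fit gives an axis along x and a centre 45 mm below the TCP, so I thread it on.

Emit:
servo_tool --commands "0 0.0195 0 0 0 0 0;0 0.0195 0 0 0 0 0;0 0.0195 0 0 0 0 0;0 0.0195 0 0 0 0 0;0 0.0195 0 0 0 0 0;0 0.0195 0 0 0 0 0;0 0.0195 0 0 0 0 0;0 0.0195 0 0 0 0 0"

```text
time_s: 8.2
tcp_pos: [0.5841, -0.1627, 0.1941]
tcp_rot: [179.8, 0.1, 91.3]
ft_force: [0.2, 0.1, -5.5]
width: 0.093
grip_force: 45.0
```

Emit:
servo_tool --commands "0 0 0.002 0 0 0 0;0 0 0.002 0 0 0 0;0 0 0.002 0 0 0 0;0 0 0.002 0 0 0 0;0 0 0.002 0 0 0 0;0 0 0.002 0 0 0 0;0 0 0 0 0 0 0;0 0 0 0 0 0 0"

```text
time_s: 9.0
tcp_pos: [0.582, -0.1623, 0.1809]
tcp_rot: [180.0, -0.0, 91.3]
ft_force: [0.3, 0.5, -6.2]
width: 0.091
grip_force: 45.0
```

Emit:
servo_tool --commands "-0.001 0 0.001 0 0 0 0;0 0 0.001 0 0 0 0;0 0 0 0 0 0 0;0 0 0 0 0 0 0.15;0 0 0 0 0 0 0.25;0 0 0 0 0 0 0.35;0 0 0 0 0 0 0.35;0 0 0 0 0 0 0.35"

```text
time_s: 9.8
tcp_pos: [0.5823, -0.1634, 0.1793]
tcp_rot: [179.9, -0.0, 91.3]
ft_force: [-0.7, 0.1, 0.0]
width: 0.348
grip_force: 0.0
```

```bash
cat > ring.py <<'E'
from h import *
def ring():
    a=cam('scene');W=cloud(a);H=cv2.cvtColor(a['frame'],cv2.COLOR_RGB2HSV).astype(int)
    b=(W[...,0]>.53)&(W[...,0]<.635)&(abs(W[...,1]+.165)<.09)&(W[...,2]>.04)&(W[...,2]<.22)&(H[...,0]>3)&(H[...,0]<15)&(H[...,1]>70)&(H[...,1]<200)
    P=W[b]
    for _ in range(5):
        U,S,V=np.linalg.svd(P-np.median(P,0),full_matrices=False); r=(P-np.median(P,0))@V[2]; P=P[abs(r)<.004]
    n=V[2]*np.sign(V[2][0]);e=V[:2];Q=(P-P.mean(0))@e.T
    s=np.linalg.lstsq(np.c_[2*Q,np.ones(len(Q))],(Q**2).sum(1),rcond=None)[0]
    print('ring',len(P),'n',n.round(3),'c',(P.mean(0)+s[:2]@e-n*.0045).round(4),'r',np.sqrt(s[2]+s[:2]@s[:2]))
    return a
E
python3 - <<'E'
from ring import *
print(env.get_obs()['ft_force']); a=ring(); save('s3',cv2.resize(a['frame'][100:320,80:360],None,fx=2.5,fy=2.5))
E
```

```text
[-0.68782085  0.12281821  0.00707258]
ring 901 n [ 1.     0.022 -0.001] c [ 0.5826 -0.1675  0.1306] r 0.05755497619944999
```

View pics/s3.png

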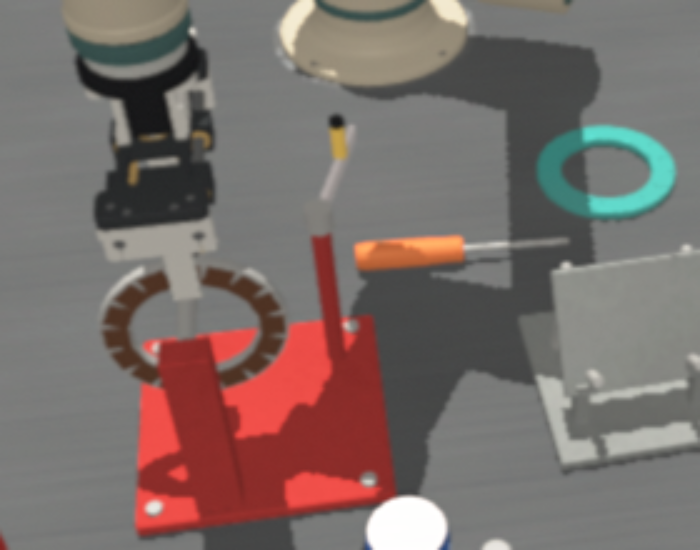

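The picture shows the ring hanging on the bar with the fingers open. Its centre measures z = 0.131, as it must be for a hung ring. I retreat upwards and plan the keeper.

Emit:
servo_tool --commands "0 0 -0.005 0 0 0 0.35;0 0 -0.012 0 0 0 0.35;0 0 -0.014 0 0 0 0.35;0 0 -0.014 0 0 0 0.35;0 0 -0.015 0 0 0 0.35;0 0 -0.02 0 0 0 0.35;0 0 -0.02 0 0 0 0.35;0 0 -0.02 0 0 0 0.35"

```text
time_s: 10.65
tcp_pos: [0.5822, -0.1634, 0.3009]
tcp_rot: [179.9, -0.0, 91.3]
ft_force: [-0.1, 0.3, -0.6]
width: 0.348
grip_force: 0.0
```

```bash
python3 - <<'E'
from ring import *
ring()
T=tool();print(T[:3,3])
K=np.array([.4475,-.048]);Hh=np.array([.5144,-.0683]);u=K-Hh;print(np.hypot(*u),np.degrees(np.arctan2(u[1],u[0])))
a0=-107.2
A=pose([*(.5*K+.5*T[:2,3]),.30],yaw(-53),[0,0,-1]);B=pose([*K,.26],yaw(a0),[0,0,-1]);D=pose([*K,.188],yaw(a0),[0,0,-1])
step(step(T,A,8),B,8);step(B,D,8)
Kc=Hh+.07*np.array([np.sin(np.radians(1.1)),-1]);print(Kc)
step(D,pose([*Kc,.188],yaw(1.1),[0,0,-1]),24)
E
```

```text
ring 981 n [ 1.     0.021 -0.003] c [ 0.5825 -0.1667  0.1307] r 0.0576046709728397
[ 0.58377652 -0.1640238   0.30459187]
0.06991208765299456 163.12021068214514
8 rows: 0.0036 -0.011 0.0005 0.0011 -0.0002 0.1185 | deg/row 6.79 path [[0.573, -0.161, 0.304], [0.552, -0.15, 0.303], [0.534, -0.135, 0.302], [0.521, -0.116, 0.301]]
8 rows: -0.0069 -0.0094 0.005 0.0 0.0 0.1182 | deg/row 6.78 path [[0.505, -0.103, 0.295], [0.484, -0.092, 0.285], [0.466, -0.077, 0.275], [0.453, -0.058, 0.265]]
8 rows: -0.0 -0.0 0.009 0.0 0.0 -0.0 | deg/row 0.0 path [[0.448, -0.048, 0.251], [0.448, -0.048, 0.233], [0.448, -0.048, 0.215], [0.448, -0.048, 0.197]]
[ 0.51574382 -0.1383    ]
24 rows: 0.0002 0.0055 0.0 0.0 0.0 -0.0788 | deg/row 4.51 path [[0.446, -0.053, 0.188], [0.447, -0.086, 0.188], [0.462, -0.115, 0.188], [0.489, -0.134, 0.188]]
```

Emit:
servo_tool --commands "0.0036 -0.011 0.0005 0 0 0.1185 0.35;0.0036 -0.011 0.0005 0 0 0.1185 0.35;0.0036 -0.011 0.0005 0 0 0.1185 0.35;0.0036 -0.011 0.0005 0 0 0.1185 0.35;0.0036 -0.011 0.0005 0 0 0.1185 0.35;0.0036 -0.011 0.0005 0 0 0.1185 0.35;0.0036 -0.011 0.0005 0 0 0.1185 0.35;0.0036 -0.011 0.0005 0 0 0.1185 0.35"

```text
time_s: 11.5
tcp_pos: [0.5139, -0.105, 0.2953]
tcp_rot: [180.0, -0.1, 36.7]
ft_force: [-0.1, 0.3, 0.3]
width: 0.35
grip_force: 0.0
```

Emit:
servo_tool --commands "-0.0069 -0.0094 0.005 0 0 0.1182 0.35;-0.0069 -0.0094 0.005 0 0 0.1182 0.35;-0.0069 -0.0094 0.005 0 0 0.1182 0.35;-0.0069 -0.0094 0.005 0 0 0.1182 0.35;-0.0069 -0.0094 0.005 0 0 0.1182 0.35;-0.0069 -0.0094 0.005 0 0 0.1182 0.35;-0.0069 -0.0094 0.005 0 0 0.1182 0.35;-0.0069 -0.0094 0.005 0 0 0.1182 0.35"

```text
time_s: 12.3
tcp_pos: [0.4455, -0.0467, 0.2551]
tcp_rot: [-180.0, -0.1, -17.5]
ft_force: [0.3, -0.3, -0.5]
width: 0.353
grip_force: 0.0
```

```bash
python3 - <<'E'
from h import *
T=tool();o=env.get_obs();print(T[:3,3],o['tcp_rot'],o['joints'].round(1))
c=cam('wrist');W=cloud(c,T@c['tool_from_camera'])
m=(np.hypot(W[...,0]-.4475,W[...,1]+.048)<.02)&(W[...,2]>.19)&(W[...,2]<.225)
P=W[m];print(len(P),P.min(0) if len(P) else '',P.max(0) if len(P) else '', np.median(P,0));save('w2',c['frame'])
step(T,pose([.4475,-.048,.188],yaw(-107.2),[0,0,-1]),8)
E
```

```text
[ 0.44549516 -0.04671965  0.25513488] [-1.79950773e+02 -6.42393493e-02 -1.74838073e+01] [-14.9   3.1  95.1   0.   81.7  92.5]
299 [ 0.44253748 -0.05421388  0.19026925] [ 0.45516084 -0.04204723  0.21432773] [ 0.45108441 -0.04869998  0.21217491]
8 rows: 0.0003 0.0001 0.0084 -0.0001 -0.0001 -0.0006 | deg/row 0.04 path [[0.446, -0.047, 0.247], [0.446, -0.047, 0.23], [0.447, -0.048, 0.213], [0.447, -0.048, 0.196]]
```

View pics/w2.png

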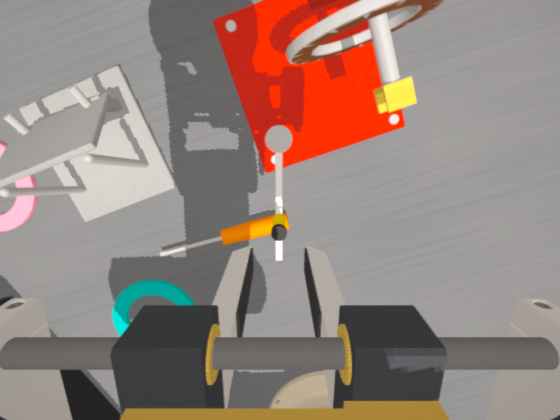

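The wrist view shows the knob at (279,232), midway between the finger tips (columns ~243 and 316), and the keeper arm in line with the tool's x. I go down and cage it.

Emit:
servo_tool --commands "0.0004 0.0001 0.0084 0 0 0 0.35;0.0004 0.0001 0.0084 0 0 0 0.35;0.0004 0.0001 0.0084 0 0 0 0.35;0.0004 0.0001 0.0084 0 0 0 0.35;0.0004 0.0001 0.0084 0 0 0 0.35;0.0004 0.0001 0.0084 0 0 0 0.35;0.0004 0.0001 0.0084 0 0 0 0.35;0.0004 0.0001 0.0084 0 0 0 0.25"

```text
time_s: 13.15
tcp_pos: [0.4488, -0.0487, 0.1869]
tcp_rot: [-180.0, -0.0, -17.2]
ft_force: [0.4, -0.6, 0.2]
width: 0.299
grip_force: 0.0
```

Emit:
servo_tool --commands "0 0 0 0 0 0 0.16;0 0 0 0 0 0 0.16;0.0002 0.0055 0 0 0 -0.0788 0.16;0.0002 0.0055 0 0 0 -0.0788 0.16;0.0002 0.0055 0 0 0 -0.0788 0.16;0.0002 0.0055 0 0 0 -0.0788 0.16;0.0002 0.0055 0 0 0 -0.0788 0.16;0.0002 0.0055 0 0 0 -0.0788 0.16" --squeeze 10

```text
time_s: 13.95
tcp_pos: [0.447, -0.0813, 0.1882]
tcp_rot: [-180.0, -0.1, 10.1]
ft_force: [-0.3, 0.8, -0.1]
width: 0.16
grip_force: 0.4
```

```bash
python3 - <<'E'
from ring import *
ring()
T=tool();print(T[:3,3],env.get_obs()['ft_force'].round(1))
Hh=np.array([.5144,-.0683]);d=T[:2,3]-Hh;print('r',np.hypot(*d),'ang',np.degrees(np.arctan2(d[1],d[0]))%360)
Kc=Hh+.07*np.array([np.sin(np.radians(1.1)),-1])
step(T,pose([*Kc,.188],yaw(1.1),[0,0,-1]),16)
a=cam('top');W=cloud(a);m=(np.hypot(W[...,0]-Hh[0],W[...,1]-Hh[1])>.085)&(np.hypot(W[...,0]-Hh[0],W[...,1]-Hh[1])<.115)&(W[...,2]>.16)&(W[...,2]<.185)
P=W[m][:,:2]-Hh;print(len(P),np.percentile(np.degrees(np.arctan2(P[:,1],P[:,0]))%360,[10,50,90]))
E
```

```text
ring 979 n [ 1.     0.023 -0.004] c [ 0.5825 -0.1667  0.1306] r 0.05763244781360117
[ 0.44714755 -0.08207724  0.18819382] [-0.5  0.   0.4]
r 0.06864913397124926 ang 191.57734572861588
16 rows: 0.0003 0.006 0.0 0.0001 -0.0001 -0.0883 | deg/row 5.06 path [[0.448, -0.088, 0.188], [0.459, -0.11, 0.188], [0.476, -0.126, 0.188], [0.498, -0.136, 0.188]]
38 [298.15847109 301.3690966  316.52614072]
```

Emit:
servo_tool --commands "0.0002 0.006 0 0 0 -0.0883 0.16;0.0002 0.006 0 0 0 -0.0883 0.16;0.0002 0.006 0 0 0 -0.0883 0.16;0.0002 0.006 0 0 0 -0.0883 0.16;0.0002 0.006 0 0 0 -0.0883 0.16;0.0002 0.006 0 0 0 -0.0883 0.16;0.0002 0.006 0 0 0 -0.0883 0.16;0.0002 0.006 0 0 0 -0.0883 0.16"

```text
time_s: 14.85
tcp_pos: [0.4699, -0.1219, 0.188]
tcp_rot: [-180.0, -0.1, 50.5]
ft_force: [-0.3, 1.0, -0.4]
width: 0.159
grip_force: 0.4
```

Emit:
servo_tool --commands "0.0003 0.006 0 0 0 -0.0883 0.16;0.0003 0.006 0 0 0 -0.0883 0.16;0.0003 0.006 0 0 0 -0.0883 0.16;0.0003 0.006 0 0 0 -0.0883 0.16;0.0003 0.006 0 0 0 -0.0883 0.16;0.0003 0.006 0 0 0 -0.0883 0.16;0 0 0 0 0 0 0.16;0 0 0 0 0 0 0.16"

```text
time_s: 15.65
tcp_pos: [0.5024, -0.1366, 0.1878]
tcp_rot: [180.0, -0.0, 80.6]
ft_force: [-0.3, -1.2, -0.3]
width: 0.157
grip_force: 0.0
```

```bash
python3 - <<'E'
from ring import *
ring()
T=tool();print(T[:3,3],env.get_obs()['ft_force'].round(1))
Hh=np.array([.5144,-.0683]);d=T[:2,3]-Hh;print('r',np.hypot(*d),'ang',np.degrees(np.arctan2(d[1],d[0]))%360)
step(T,pose([.5158,-.1383,.188],yaw(1.1),[0,0,-1]),4)
E
```

```text
ring 978 n [ 1.     0.023 -0.004] c [ 0.5826 -0.1667  0.1307] r 0.05758858719140981
[ 0.50219708 -0.13660294  0.18777306] [ 0.5 -0.4  0.7]
r 0.06938445824929435 ang 259.8704786795979
4 rows: -0.0001 0.0034 -0.0001 0.0002 -0.0002 -0.0458 | deg/row 2.62 path [[0.506, -0.137, 0.188], [0.509, -0.138, 0.188], [0.512, -0.138, 0.188], [0.516, -0.138, 0.188]]
```

Emit:
servo_tool --commands "0 0.0034 0 0 0 -0.0458 0.16;0 0.0034 0 0 0 -0.0458 0.16;0 0.0034 0 0 0 -0.0458 0.16;0 0.0034 0 0 0 -0.0458 0.16;0 0.0007 0 0 0 0 0.16;0 0.0008 0 0 0 0 0.16;0 0 0 0 0 0 0.16;0 0 0 0 0 0 0.16"

```text
time_s: 16.5
tcp_pos: [0.5171, -0.138, 0.1877]
tcp_rot: [180.0, -0.0, 91.2]
ft_force: [-1.6, -0.3, 0.1]
width: 0.157
grip_force: 0.3
```

Emit:
servo_tool --commands "0 0.0005 0 0 0 0 0.16;0 0.0005 0 0 0 0 0.16;0 0 0 0 0 0 0.16;0 0 0 0 0 0 0.16;0 0 0 0 0 0 0.16;0 0 0 0 0 0 0.16;0 0 0 0 0 0 0.16;0 0 0 0 0 0 0.16"

```text
time_s: 17.3
tcp_pos: [0.5179, -0.138, 0.1876]
tcp_rot: [-180.0, -0.0, 91.2]
ft_force: [-3.1, 1.2, 2.1]
width: 0.159
grip_force: 1.5
```

Emit:
servo_tool --commands "0 0.0005 0 0 0 0 0.16;0 0 0 0 0 0 0.16;0 0.0005 0 0 0 0 0.16;0 0 0 0 0 0 0.16;0 0.0005 0 0 0 0 0.16;0 0 0 0 0 0 0.16;0 0 0 0 0 0 0.16;0 0 0 0 0 0 0.16"

```text
time_s: 18.1
tcp_pos: [0.5181, -0.138, 0.1876]
tcp_rot: [-179.8, -0.0, 91.2]
ft_force: [-6.3, -0.0, 4.7]
width: 0.162
grip_force: 3.3
```

```bash
python3 - <<'E'
from ring import *
T=tool();print(T[:3,3],env.get_obs()['ft_force'].round(1))
ring()
c=cam('top');W=cloud(c)
f=c['frame'];save('t3',np.hstack([cv2.resize(f[180:280,330:430],(400,400)),cv2.resize(cam('scene')['frame'][150:250,120:220],(400,400))]))
E
```

```text
[ 0.51807767 -0.13801755  0.18755061] [-6.3 -0.   4.7]
ring 979 n [ 1.     0.023 -0.002] c [ 0.5825 -0.1667  0.1307] r 0.057532222466880265
```

View pics/t3.png

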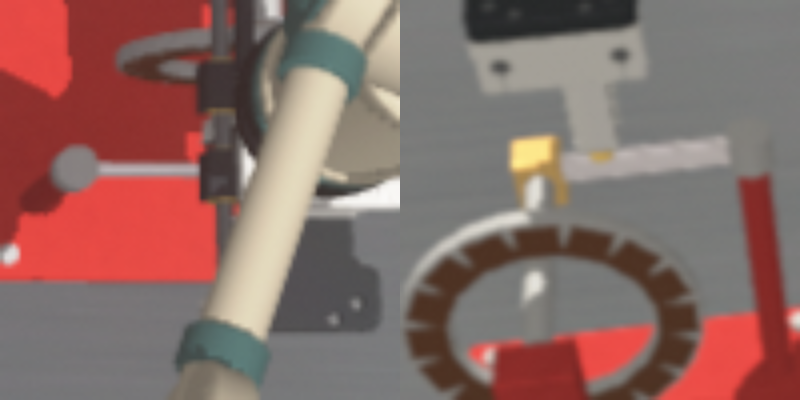

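The picture shows the keeper lying across the bar's end in the catch (right half, (540,160)) and the ring hanging. The TCP has stalled with the force rising, so I press a little harder to make sure it is the stop and not a detent.

Emit:
servo_tool --commands "0 0.0007 0 0 0 0 0.16;0 0.0007 0 0 0 0 0.16;0 0.0007 0 0 0 0 0.16;0 0.0007 0 0 0 0 0.16;0 0.0007 0 0 0 0 0.16;0 0 0 0 0 0 0.16;0 0 0 0 0 0 0.16;0 0 0 0 0 0 0.16"

```text
time_s: 19.05
tcp_pos: [0.5183, -0.138, 0.1874]
tcp_rot: [-179.4, -0.0, 91.3]
ft_force: [-12.9, -1.0, 7.0]
width: 0.162
grip_force: 6.4
```

It is a hard stop, at the expected closed position. I back off, open and rise.

Emit:
servo_tool --commands "0 -0.0025 0 0 0 0 0.16;0 -0.0025 0 0 0 0 0.18;0 0 0 0 0 0 0.28;0 0 0 0 0 0 0.35;0 0 0 0 0 0 0.35;0 0 -0.01 0 0 0 0.35;0 0 -0.02 0 0 0 0.35;0 0 -0.02 0 0 0 0.35"

```text
time_s: 19.85
tcp_pos: [0.5186, -0.138, 0.2386]
tcp_rot: [180.0, -0.0, 91.2]
ft_force: [0.1, 0.4, -0.2]
width: 0.349
grip_force: 0.0
```

Emit:
servo_tool --commands "0 -0.02 -0.02 0 0 0 0.35;0 -0.03 -0.02 0 0 0 0.35;0 -0.03 -0.02 0 0 0 0.35;0 -0.03 -0.01 0 0 0 0.35;0.03 -0.03 0 0 0 0 0.35;0.04 0 0 0 0 0 0.35;0.04 0 0 0 0 0 0.35;0.04 0 0 0 0 0 0.35"

```text
time_s: 20.65
tcp_pos: [0.3751, 0.01, 0.3089]
tcp_rot: [179.8, -0.0, 91.1]
ft_force: [0.5, 0.2, -0.2]
width: 0.35
grip_force: 0.0
```

```bash
python3 - <<'E'
from ring import *
ring()
for n in('top','scene'):
    c=cam(n);W=cloud(c);H=cv2.cvtColor(c['frame'],cv2.COLOR_RGB2HSV).astype(int)
    m=(W[...,2]>.165)&(W[...,2]<.184)&(W[...,1]>-.125)&(W[...,1]<-.083)&(W[...,0]>.46)&(W[...,0]<.56)
    P=W[m]
    if len(P)>5:k,q=np.polyfit(P[:,1],P[:,0],1);print(n,len(P),'arm angle from -y deg',np.degrees(np.arctan(k)),'x at hinge',k*-.068+q,'x at catch',k*-.168+q)
    m=(W[...,2]>.195)&(W[...,2]<.22)&(abs(W[...,1]+.138)<.015)&(abs(W[...,0]-.516)<.02);print('knob',np.median(W[m],0),m.sum())
    if n=='top': f1=c['frame'][140:270,320:420]
    else: f2=c['frame'][140:290,110:260]
save('f',np.hstack([cv2.resize(f1,(385,500)),cv2.resize(f2,(400,500))]))
print(tool()[:3,3])
E
```

```text
ring 981 n [ 1.     0.022 -0.002] c [ 0.5825 -0.1668  0.1306] r 0.057567445120479135
top 80 arm angle from -y deg -1.502689748807939 x at hinge 0.5142287040038372 x at catch 0.5168519938828378
knob [ 0.51515939 -0.13700653  0.21298208] 44
scene 151 arm angle from -y deg -1.7193718303428485 x at hinge 0.516690382834848 x at catch 0.5196921538931714
knob [ 0.52106075 -0.13916589  0.20921623] 73
[0.37509431 0.01066391 0.30866656]
```

View pics/f.png

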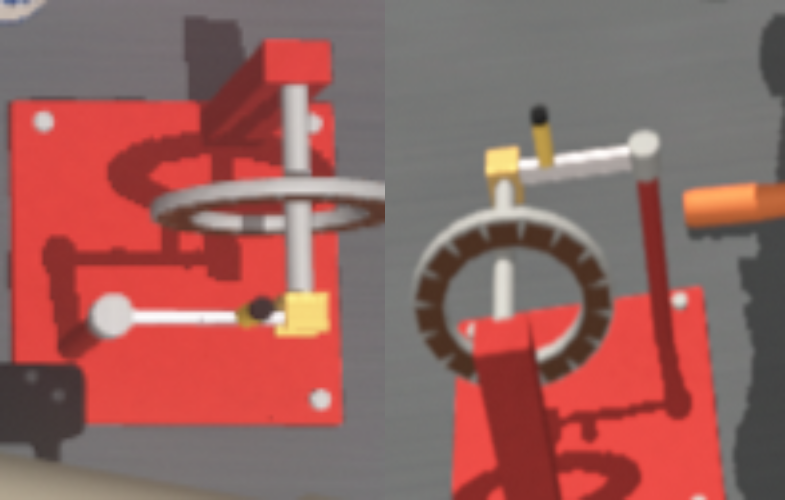

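The final picture shows the keeper in the catch at left (300,315) and the ring hanging freely between post and catch. The keeper's direction agrees with the rack's yaw to within 0.5°, and the robot is clear. I hand in.

```bash
python3 -c "
from workcell import env
print(env.job_done())"
```

```text
the job is handed in; nothing more can be done
None
```

The ring hangs freely on the bar between post and catch, the keeper was pushed to a hard stop and sits in the brass catch, and the job was handed in at about 21 s with the robot clear of everything.

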